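Catch the brick charge from the feed chute and weigh it

TASK

Take the catch pan by its handle, hold it level in the air under the lip of the feed chute and press its end wall against the push roller until you feel the gate reach its stop (a firm push, no harder, and keep the fingers off the chute), and stay there until all three broken brick pieces have slid into the pan. Then draw the pan away, set it with all its pieces gently in the middle of the balance's platform, and let go. Spill nothing and leave the concrete cylinder, the whole brick and the tin where they are.

Things in the scene. Friction and masses are not known exactly. Their poses are not given: they have to be found in the camera images.
- chute: Feed chute: steel trough, open above, 66 mm wide inside, sloping at 40 degrees, on a blue stand bolted to the bench. Origin on the bench straight under the middle of the trough's lower lip; x is level and points into the stand, up the trough; y across; z up. Legs and base begin 95 mm behind the lip (x = +0.095); the space under the lip is open.
- lip (a point): Middle of the trough's lower lip, 225 mm above the bench, where the pieces leave. They slide out towards the chute's -x at up to about 1 m/s and come down 20 to 80 mm in front of the lip. A pan rim 60 to 75 mm below the lip meets the push roller well, clears the gate and leaves the pieces room to fall. If a piece hangs up, ease off and push again.
- gate_shaft (a point): Fixed point on the gate's shaft, 60 mm behind the lip at lip height. The undercut gate (steel plate standing 25 mm up across the lip) turns about it; pushing the roller on its lever level towards the chute's +x swings the plate down under the lip (then at most 43 mm below lip height), up to a stop. Pieces pass only in the last third of the push. A spring shuts it when let go.
- roller_mid (a point): Fixed point: where the middle of the push roller (rubber, 24 mm thick, 90 mm across, turns freely) is with the gate shut and at half reach. It is clamped up to 10 mm before or behind, as last left, not measured: feel for it. Its front is 7 mm behind to 12 mm before the lip, its middle 79 to 86 mm below it. Push 3 to 9 N over 57 mm, then a buffered stop felt as a steep rise; over 60 N bends it.
- pan: Aluminium catch pan: open box 190 x 124 mm outside, 72 mm high, walls and floor 3 mm, 0.19 to 0.27 kg, with one straight handle. Origin at the middle of its underside, z up, x along its length, the handle at its -x end. The +x end wall is the one to press on the roller.
- pan_handle (a point): Grip point on the pan's handle, 30 mm out from the end wall (125 mm from the pan's middle) and 54 mm above the pan's underside. The handle is a flat bar 14 mm wide (pan's y), 26 mm tall and 100 mm long, running level along the pan's -x from the end wall. The loaded pan tips in a slack grip.
- balance: White laboratory balance fixed on the bench, 235 x 200 mm, 70 mm high. Origin at the middle of its underside, x from its display edge towards its back.
- platform (a point): Middle of the balance's flat steel platform, 185 x 190 mm, 70 mm above the bench.
- core: Bystander: upright concrete test cylinder, 100 mm in diameter, 200 mm tall, white cap. Origin at the middle of its underside.
- whole_brick: Bystander: whole brick, 190 x 90 x 90 mm, lying flat. Origin at the middle of its underside.
- tin: Bystander: closed round aluminium sample tin, 78 mm in diameter, 58 mm tall. Origin at the middle of its underside.
- brick0: Piece 1 of 3 of broken brick, angular, about 45 x 41 x 36 mm, 50 to 80 g, lying in file in the trough behind the gate (nearest the lip). Origin at its middle.
- brick1: Piece 2 of 3 of broken brick, angular, about 45 x 41 x 36 mm, 50 to 80 g, lying in file in the trough behind the gate (number 2 from the lip). Origin at its middle.
- brick2: Piece 3 of 3 of broken brick, angular, about 45 x 41 x 36 mm, 50 to 80 g, lying in file in the trough behind the gate (number 3 from the lip). Origin at its middle.
There are look-alikes about, which are no part of the job. Leave any blue look-alike of the brick2 alone. Leave any blue look-alike of the brick1 alone.

How it is judged:
On the way, in this order (a step that is already met when the one before it is completed fails the run):
1. the pan, held clear of the bench, presses the push roller (contact force between pan and chute above 2 N and height (world z) of pan above 0.05 m), for 0.1 s.
2. all three brick pieces are in the pan, caught at the chute while the pan is held clear of the bench (x of brick0 in the frame of pan between -0.092 and 0.092 m and y of brick0 in the frame of pan between -0.059 and 0.059 m and z of brick0 in the frame of pan between 0 and 0.095 m and x of brick1 in the frame of pan between -0.092 and 0.092 m and y of brick1 in the frame of pan between -0.059 and 0.059 m and z of brick1 in the frame of pan between 0 and 0.095 m and x of brick2 in the frame of pan between -0.092 and 0.092 m and y of brick2 in the frame of pan between -0.059 and 0.059 m and z of brick2 in the frame of pan between 0 and 0.095 m and height (world z) of pan above 0.05 m and horizontal distance between pan and lip below 0.15 m), for 0.3 s.
At the end, for the whole second after the job is handed in: The pan stands level (within 3 degrees) and at rest on the balance's platform, its middle within 35 mm of the platform's middle, with all three brick pieces lying in it (x of brick0 in the frame of pan between -0.092 and 0.092 m and y of brick0 in the frame of pan between -0.059 and 0.059 m and z of brick0 in the frame of pan between 0 and 0.095 m and x of brick1 in the frame of pan between -0.092 and 0.092 m and y of brick1 in the frame of pan between -0.059 and 0.059 m and z of brick1 in the frame of pan between 0 and 0.095 m and x of brick2 in the frame of pan between -0.092 and 0.092 m and y of brick2 in the frame of pan between -0.059 and 0.059 m and z of brick2 in the frame of pan between 0 and 0.095 m and horizontal distance between pan and platform below 0.035 m and height (world z) of pan between 0.066 and 0.075 m and angle between pan's own z axis and vertical below 0.06 rad and contact force between pan and balance above 2 N and linear speed of pan below 0.02 m/s and linear speed of each of brick0, brick1, brick2 below 0.03 m/s); the robot touches nothing.
It fails at once if a brick piece falls on the bench, the balance or beside the pan (contact force between any of brick0, brick1, brick2 and table above 0.05 N or contact force between any of brick0, brick1, brick2 and balance above 0.05 N or height (world z) of any of brick0, brick1, brick2 below -0.02 m).
It fails at once if the pan presses the roller or any part of the chute harder than 60 N (contact force between pan and chute above 60 N).
It fails at once if the fingers touch the chute, its gate or its roller (contact force between the fingers and chute above 1 N).
It fails at once if the pan is dropped or banged on the balance (over 60 N) (contact force between pan and balance above 60 N).
It fails at once if a bystander is moved by more than 20 mm (distance of any of core, whole_brick, tin from where it was at the start of the episode above 0.02 m).
It also fails if it takes over 54 s, if anything falls off the work surface, if the arm or the gripper's body presses on something with over 40 N, if the wrist force passes 120 N, or if a joint passes its speed limit or range.

ROBOT

A 6-joint arm with a two-finger parallel gripper is mounted at the origin on the work surface. World frame = base frame: x ahead of the robot, y to its left, z up, the work surface at z = 0. Lengths are in m, angles in rad, forces in N, time in s.
With the tool pointing down it reaches from about 0.25 to 0.725 m from the base axis. Payload 4 kg.
Tool frame: the origin (TCP) lies on the front face of the gripper's body, between the roots of the fingers; the fingertips stand 73 mm ahead of it and the grasp point (between the pads) lies 54 mm ahead of it; z points along the fingers, y is the line along which they close (so a half turn about z gives the same grasp; the last joint's range is limited). The gripper opens to 85 mm and grips with 20 to 120 N. Pads are 22 mm wide; open, the fingers measure 114 mm over their backs; the gripper's body (76 mm by 85 mm) begins 54 mm behind the grasp point. The pads swing forward as they close: fully open they stand 13 mm farther back than shut.
Start: joints at [-1.216, 0.241, 0.005, 1.335, 0, 1.571], TCP at [0.174, -0.469, 0.304] pointing down, gripper open.
Joint ranges: [-2.72, 2.72], [-1.05, 1.87], [-1.09, 1.28], [-1.99, 2.15], [-1.42, 1.44], [-3.14, 3.14]. Speed limits (rad/s): [2.79, 2.79, 3.14, 3.14, 3.14, 3.14].

INTERFACE

Orientations are given as a unit quaternion [w, x, y, z].
In Python, from workcell import r, read_camera, job, finder gives the robot as it stands.
- The arm moves only by the tool arm_command, never from a script. Its argument "series" is text: rows parted by semicolons, each of 6 numbers parted by spaces: the shift along the world's x, y, z as a fraction of full scale, then the turn, a rotation vector about the world's x, y, z as a fraction of full scale. In form: tx ty tz ax ay az; .... A call has exactly 10 rows; each row shifts and turns the commanded pose from where the row before left it; what a row does not reach is not made up. Full scale, the value 1, is 2.5 cm for a shift and 0.1 rad for a turn. A row lasts 1/10 s, in which the tool goes at most 50 mm and 8.59 degrees, less where a joint would pass 70% of its speed; a pose out of reach is approached as far as the arm can. A call with a number of a shift or a turn outside -1 to 1 is refused whole. A call with a gripper value outside its range is refused whole. "gripper" is the opening, from -1 (shut) to 1 (fully open), set as the call begins (left out, the last holds). The fingers move at their own pace and stop on an object; "newtons" is the grip in N (left out, the last holds). Time passes only in rows, so rows that do not move let the fingers close, or fill a call up. It gives the time, the measured TCP pose, the force, the opening and the grip force at its end, in the units of the state.
- r.get_state(): the state, without advancing time (a new reading comes with each control period).
- read_camera(name): name is "side" or "top"; returns a dict with "img" (480x640x3 uint8, red, green, blue), "range_z" (480x640 float32, m along the optical axis (not along the pixel's ray), 0 where there is no reading), "fx", "fy", "cx", "cy" (pixels), "rvec" (rotation vector, rad) and "tvec" (3), from world to camera coordinates, as OpenCV has them. Camera axes: x right, y down, z forward; pixel columns grow to the right and rows downward; lengths in m; the calibration is good to about 2 mm. A picture is of the moment at which its call begins.
- job.sign_off(): hands the job in; it is judged then, once.
Trained networks look in the newest picture that a camera, given by its name, has taken for a name from the list of things; names that differ only in an ending like _2 or _b are one class to them, and where a whole thing is asked for, a point or a joint stands for the part that bears it (a point fixed in the world has none). Each returns a list of dicts, best first, with "confidence" (0 to 1); they miss things now and then, are a little off and sometimes report something else, mostly with a low value. They report only what shows in the picture. A call takes as long as a camera call. They do not tell look-alikes from the thing itself.
- finder.find_in(camera, label): "rect" ([centre column, centre row, width, height] in pixels, round what is visible of it).
- finder.cut_out(camera, label): "pixels" (480x640 bool, what is visible of it) and "rect" ([centre column, centre row, width, height] in pixels, round what is visible of it).
- finder.tip_of(camera, label): "pixel" ([column, row] in pixels: a listed point, or the origin of a listed thing).
The state is a dict: "time": time; "q": joint angles; "joint_velocities": joint speeds; "joint_efforts": joint torques, N m; "ee_pos": TCP position; "tool_rot": TCP orientation; "contact_force": force on the tool from outside, world axes, zero at the start; "moment": the same for the moment, N m; "opening": finger opening in m; "finger_force": force on a finger pad.
Only numpy, scipy, OpenCV 4.12 (cv2) and the standard library are available. Lean on these libraries where they do the work, as an engineer would, in place of code of your own. Each camera call takes 0.05 s, during which the arm holds its last target. There are 200 camera calls.

## Working session

There is one attempt and no reset: what is moved stays moved. The work goes in short steps, Python scripts to look and compute and a tool call to move; the robot and the scene stay as the last step left them, time stands still between calls to the robot, and variables do not carry over. Pictures are saved under pics/ and viewed, at most 10 in all, crops included, and the job is handed in when it is done.

Besides the shell and the picture viewer there is one more tool, called after "Request:" as name(argument=value, ...), one argument or row to a line, values as JSON. arm_command: Moves the arm, as the interface text tells. Shift numbers are shares of 2.5 cm and turn numbers shares of 0.1 rad, none past 1 either way. Its arguments: {"type":"object","properties":{"series":{"type":"string"},"gripper":{"type":"number"},"newtons":{"type":"number"}},"required":["series"]}

```bash
mkdir -p pics; ls; cat > h.py <<'E'
import numpy as np, cv2
from workcell import r, read_camera, job, finder
def world(c,u,v,z=None):
    """pixel -> world, by range or by a known world height z"""
    R=cv2.Rodrigues(np.array(c["rvec"],float))[0]; t=np.array(c["tvec"],float).ravel()
    d=np.array([(u-c["cx"])/c["fx"],(v-c["cy"])/c["fy"],1.0]); o=-R.T@t; w=R.T@d
    if z is None: return o+w*c["range_z"][int(round(v)),int(round(u))]
    return o+w*(z-o[2])/w[2]
def cloud(c,mask):
    v,u=np.nonzero(mask&(c["range_z"]>0)); zz=c["range_z"][v,u]
    P=np.stack([(u-c["cx"])/c["fx"]*zz,(v-c["cy"])/c["fy"]*zz,zz],1)
    R=cv2.Rodrigues(np.array(c["rvec"],float))[0]
    return (P-np.array(c["tvec"],float).ravel())@R
def pix(c,p):
    K=np.array([[c["fx"],0,c["cx"]],[0,c["fy"],c["cy"]],[0,0,1]],float)
    return cv2.projectPoints(np.array([p],float),np.array(c["rvec"],float),np.array(c["tvec"],float),K,None)[0].ravel()
def save(c,n): cv2.imwrite("pics/"+n,c["img"][:,:,::-1])
E
python3 - <<'E'
from h import *
np.set_printoptions(precision=3,suppress=True)
hs={'lip':.225,'gate_shaft':.225,'roller_mid':.143,'pan_handle':.054,'platform':.07,'pan':0,'balance':0,'chute':0,'core':0,'tin':0,'whole_brick':0}
for n in ("top","side"):
    c=read_camera(n); save(c,n+"0.png"); R=cv2.Rodrigues(np.array(c["rvec"],float))[0]
    print(n,"cam at",-R.T@np.array(c["tvec"]).ravel())
    for k,z in hs.items():
        for d in finder.tip_of(n,k)[:2]: print(k,np.array(d["pixel"]),round(d["confidence"],2),world(c,*d["pixel"],z))
    for k in ("brick0","brick1","brick2","pan"):
        for d in finder.find_in(n,k)[:4]: print(k,np.array(d["rect"]),round(d["confidence"],2),world(c,*d["rect"][:2]))
E
```

```text
pics
top cam at [ 0.45  -0.041  1.296]
lip [219.4 201.6] 0.73 [0.641 0.177 0.225]
gate_shaft [196.4 189.4] 0.58 [0.667 0.227 0.225]
roller_mid [233.1 204.8] 0.75 [0.649 0.163 0.143]
pan_handle [462.4 308.7] 0.92 [ 0.423 -0.372  0.054]
pan_handle [211.3 308.1] 0.17 [0.416 0.221 0.054]
platform [373.2 203.2] 0.81 [ 0.67  -0.159  0.07 ]
pan [465.9 259.6] 0.86 [ 0.543 -0.397  0.   ]
balance [371.9 214.4] 0.79 [ 0.654 -0.163  0.   ]
chute [243.9 215.2] 0.64 [0.648 0.16  0.   ]
core [160.2 308.9] 0.67 [0.411 0.359 0.   ]
core [199.3 189.3] 0.33 [0.713 0.275 0.   ]
tin [211.1 306.8] 0.8 [0.418 0.233 0.   ]
tin [199.4 188.1] 0.36 [0.716 0.275 0.   ]
whole_brick [464.8 190.3] 0.71 [ 0.719 -0.398  0.   ]
brick0 [214.1 195.3  26.3  28.5] 0.89 [0.644 0.177 0.283]
brick0 [193.4 186.7  33.8  29.6] 0.81 [0.653 0.21  0.317]
brick0 [172.3 172.9  27.5  28.2] 0.75 [0.674 0.245 0.34 ]
brick0 [245.2 162.4  15.6  25.4] 0.56 [0.773 0.154 0.043]
brick1 [214.1 195.3  26.3  28.5] 0.89 [0.644 0.177 0.283]
brick1 [193.4 186.7  33.8  29.6] 0.81 [0.653 0.21  0.317]
brick1 [172.3 172.9  27.5  28.2] 0.75 [0.674 0.2
[... 724 characters left out ...]
  0.07 ]
pan [386.5 216.6] 0.78 [ 0.536 -0.397  0.   ]
balance [323.1 251.4] 0.79 [ 0.64  -0.169  0.   ]
core [311.5 436.9] 0.58 [0.409 0.366 0.   ]
tin [335.8 386.9] 0.73 [0.416 0.227 0.   ]
whole_brick [329.9 200.4] 0.6 [ 0.723 -0.389  0.   ]
whole_brick [421.5 217. ] 0.2 [ 0.44  -0.444  0.   ]
brick0 [211.2 305.6  10.3  24.5] 0.75 [0.786 0.177 0.04 ]
brick0 [299.1 352.1  21.7  23.8] 0.7 [0.522 0.206 0.042]
brick1 [211.2 305.6  10.3  24.5] 0.75 [0.786 0.177 0.04 ]
brick1 [299.1 352.1  21.7  23.8] 0.7 [0.522 0.206 0.042]
brick2 [211.2 305.6  10.3  24.5] 0.75 [0.786 0.177 0.04 ]
brick2 [299.1 352.1  21.7  23.8] 0.7 [0.522 0.206 0.042]
pan [396.1 209.4  89.9  63.1] 0.92 [ 0.521 -0.441  0.002]
```

View pics/top0.png

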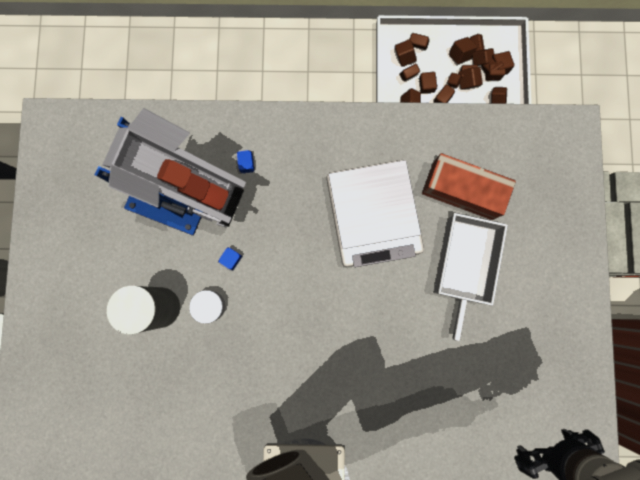

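View pics/side0.png

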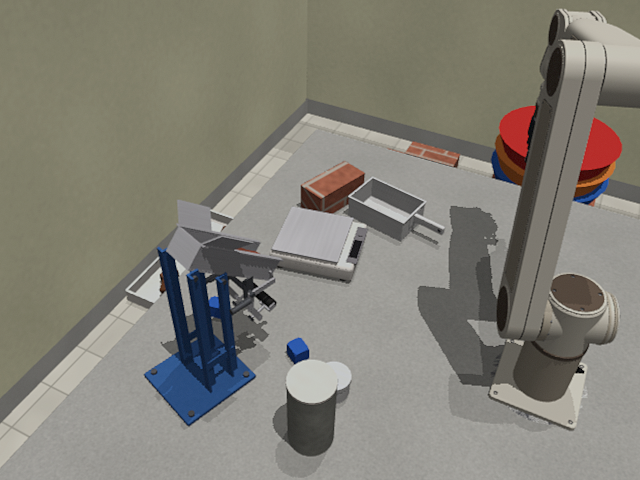

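The top picture shows the pan at (470,258) with its handle end at (460,335), the balance at (375,215), and the chute's lip near (232,212) with three red pieces in the trough. The blue cubes at (245,162) and (230,258) are look-alikes on the bench. The whole brick is at (470,185), the core at (131,310) and the tin at (206,307).

What could be taken for the pan: the pan itself (470,258), the white tray beyond the bench (452,60) and the balance (375,215). I choose the open box with a handle at (470,258) and will check it in a close crop.

```bash
python3 - <<'E'
from h import *
np.set_printoptions(precision=4,suppress=True)
c=read_camera("top")
cv2.imwrite("pics/crop1.png",np.hstack([cv2.resize(c["img"][195:345,420:520,::-1],None,fx=3.6,fy=3.6),cv2.resize(c["img"][100:250,90:270,::-1],(432,540))]))
P=cloud(c,np.ones((480,640),bool))
def rect(Q): 
    (x,y),(w,h),a=cv2.minAreaRect(Q[:,:2].astype(np.float32)); return np.array([x,y,w,h,a])
near=np.hypot(P[:,0]-.54,P[:,1]+.397)<.125
rim=P[near&(P[:,2]>.062)&(P[:,2]<.08)]
print("rim",len(rim),rect(rim),np.median(rim[:,2]))
hd=P[(np.abs(P[:,0]-.40)<.05)&(np.abs(P[:,1]+.375)<.06)&(P[:,2]>.05)&(P[:,2]<.085)]
print("handle",len(hd),hd.min(0),hd.max(0),hd.mean(0)); 
vx,vy,x0,y0=cv2.fitLine(hd[:,:2].astype(np.float32),cv2.DIST_HUBER,0,.01,.01).ravel(); print("dir",np.degrees(np.arctan2(vy,vx)),x0,y0)
b=P[(np.hypot(P[:,0]-.67,P[:,1]+.16)<.15)&(P[:,2]>.062)&(P[:,2]<.078)&(P[:,1]>-.27)]
print("plat",len(b),rect(b),np.median(b[:,2]))
# chute: ransac for 40deg plane
C=P[(np.hypot(P[:,0]-.67,P[:,1]-.23)<.16)&(P[:,2]>.15)]
# wall tops / normals per local patches are poor; try planes
rng=np.random.default_rng(0);best=(0,)
for _ in range(6000):
    q=C[rng.choice(len(C),3,False)]; n=np.cross(q[1]-q[0],q[2]-q[0]); l=np.linalg.norm(n)
    if l<1e-5: continue
    n/=l; n*=np.sign(n[2])
    if abs(np.degrees(np.arccos(n[2]))-40)>4: continue
    k=(np.abs((C-q[0])@n)<.003).sum()
    if k>best[0]: best=(k,n,q[0])
k,n,q=best; I=C[np.abs((C-q)@n)<.003]; m=I.mean(0); n=np.linalg.svd(I-m)[2][2]; n*=np.sign(n[2])
print("plane",k,len(C),np.degrees(np.arccos(n[2])),"yaw+x",np.degrees(np.arctan2(-n[1],-n[0])),m)
s=r.get_state(); print(s["time"],s["ee_pos"],s["tool_rot"],s["opening"],s["q"],s["contact_force"])
E
```

```text
rim 946 [ 0.5403 -0.393   0.1314  0.2483 78.4808] 0.07367365169523499
handle 415 [ 0.3511 -0.4349  0.05  ] [ 0.4493 -0.3476  0.0803] [ 0.4093 -0.3721  0.0665]
dir -19.269096 0.3959594 -0.36070547
plat 6132 [ 0.6469 -0.1659  0.2327  0.1906 10.9242] 0.07020232750653402
plane 1899 9137 39.641970338470976 yaw+x 70.26917087726908 [0.6927 0.2827 0.3316]
1.65 [ 0.1737 -0.4689  0.3039] [-0.      0.9843  0.1765 -0.    ] 0.08544804808497188 [-1.216   0.2406  0.005   1.3352 -0.      1.5708] [-0.3728  0.1232 -0.3935]
```

View pics/crop1.png

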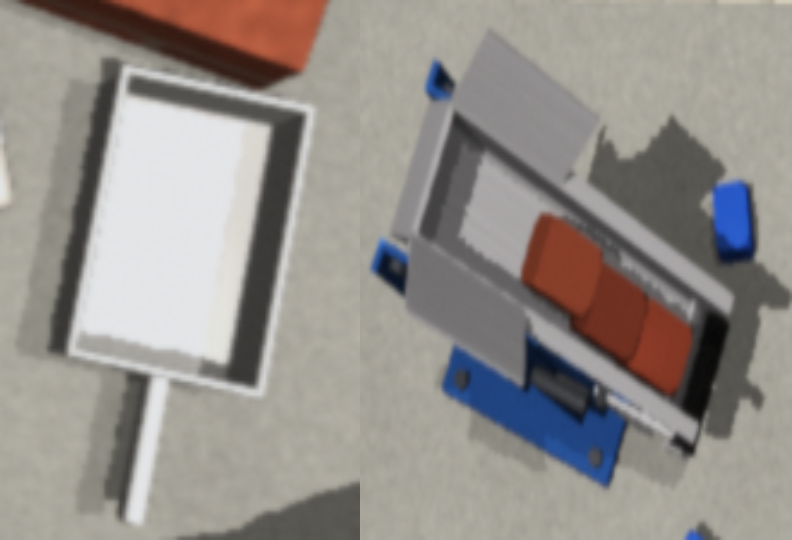

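The crop confirms the pan with its handle straight down the picture, and the three pieces in the trough. I still need the chute's yaw more exactly, and will take it from the blue base and the trough walls.

```bash
python3 - <<'E'
from h import *
np.set_printoptions(precision=4,suppress=True)
def rect(Q): 
    (x,y),(w,h),a=cv2.minAreaRect(Q[:,:2].astype(np.float32)); return np.array([x,y,w,h,a])
side=read_camera("side"); top=read_camera("top")
for n,c in(("side",side),("top",top)):
    i=c["img"].astype(int); B=(i[:,:,2]>i[:,:,0]+30)
    Q=cloud(c,B); Q=Q[(Q[:,2]<.016)&(Q[:,2]>.003)&(np.hypot(Q[:,0]-.72,Q[:,1]-.32)<.14)]
    print(n,"base",len(Q),rect(Q),Q.mean(0))
m=np.zeros((480,640),bool); m[148:164,146:168]=1
F=cloud(top,m); a=F.mean(0); nn=np.linalg.svd(F-a)[2][2]; nn*=np.sign(nn[2]); print("floor tilt",np.degrees(np.arccos(nn[2])),"yaw",np.degrees(np.arctan2(-nn[1],-nn[0])),a, "resid",np.abs((F-a)@nn).mean())
# bricks
P=cloud(top,(top["img"][:,:,0].astype(int)>top["img"][:,:,2].astype(int)+50)&(np.add.outer(np.zeros(480),np.arange(640))<300)); P=P[P[:,2]>.2]
vx,vy,x0,y0=cv2.fitLine(P[:,:2].astype(np.float32),cv2.DIST_HUBER,0,.01,.01).ravel(); print("brick line",np.degrees(np.arctan2(vy,vx)),x0,y0)
# handle: top surface
H=cloud(top,np.ones((480,640),bool)); H=H[(np.abs(H[:,2]-.068)<.006)&(H[:,0]>.345)&(H[:,0]<.435)&(np.abs(H[:,1]+.373-(.425-H[:,0])*.2)<.03)]
vx,vy,x0,y0=cv2.fitLine(H[:,:2].astype(np.float32),cv2.DIST_HUBER,0,.01,.01).ravel(); print("handle line",len(H),np.degrees(np.arctan2(vy,vx)),x0,y0,H[:,0].min())
L=cloud(top,np.ones((480,640),bool)); L=L[(L[:,2]>.235)&(L[:,2]<.30)&(np.hypot(L[:,0]-.64,L[:,1]-.17)<.07)]
cv2.imwrite("pics/x.png",top["img"][:1,:1])
for y in (64,66,68,70):
    d=np.array([np.cos(np.radians(y)),np.sin(np.radians(y))]); s=L[:,:2]@[-d[1],d[0]]; t=L[:,:2]@d
    print(y,"lat",np.percentile(s,[1,50,99]),"fwd",np.percentile(t,[1,3]), "lip lat/fwd",np.array([.64,.17])@[-d[1],d[0]],np.array([.64,.17])@d)
E
```

```text
side base 3926 [ 0.7099  0.3462  0.1918  0.1834 69.3604] [0.7051 0.3645 0.0106]
top base 1026 [ 0.6591  0.3611  0.1887  0.0685 69.5018] [0.644  0.3546 0.0115]
floor tilt 66.79736285916138 yaw 8.738950779435623 [0.7086 0.2774 0.3365] resid 0.006291105414510333
brick line 64.25761 0.6594679 0.21205476
handle line 222 -12.281186 0.3929706 -0.36152026 0.3514090369788304
64 lat [-0.5528 -0.5101 -0.4649] fwd [0.3979 0.4032] lip lat/fwd -0.5007050946773237 0.43335252181586803
66 lat [-0.5673 -0.5253 -0.4794] fwd [0.3812 0.3853] lip lat/fwd -0.5155238635683785 0.4156141793677543
68 lat [-0.5809 -0.54   -0.4929] fwd [0.3628 0.3669] lip lat/fwd -0.5297145460420389 0.39736947506253756
70 lat [-0.5939 -0.5537 -0.5059] fwd [0.3442 0.3478] lip lat/fwd -0.5432598529376177 0.37864063726203245
```

Request:
arm_command(
  series="0.98 0.4 -0.4 0 0 -0.57; 0.98 0.4 -0.4 0 0 -0.57; 0.98 0.4 -0.4 0 0 -0.57; 0.98 0.4 -0.4 0 0 -0.57; 0.98 0.4 -0.4 0 0 -0.57; 0.98 0.4 -0.4 0 0 -0.57; 0.98 0.4 -0.4 0 0 -0.57; 0.98 0.4 -0.4 0 0 -0.57; 0.98 0.4 -0.4 0 0 -0.57; 0.98 0.4 -0.4 0 0 -0.57",
  gripper=1,
  newtons=110,
)

```text
time: 2.75
ee_pos: [0.4197, -0.3684, 0.2035]
tool_rot: [0.0, 0.994, -0.109, 0.0]
contact_force: [0.6, 0.0, -0.4]
opening: 0.0851
finger_force: 0.0
```

Request:
arm_command(
  series="-0.06 0 -0.55 0 0 0.1; 0 0 -0.55 0 0 0; 0 0 -0.55 0 0 0; 0 0 -0.55 0 0 0; 0 0 -0.55 0 0 0; 0 0 -0.55 0 0 0; 0 0 -0.52 0 0 0; 0 0 0 0 0 0; 0 0 0 0 0 0; 0 0 0 0 0 0",
)

```text
time: 3.75
ee_pos: [0.4176, -0.3693, 0.1091]
tool_rot: [0.0, 0.995, -0.102, 0.001]
contact_force: [0.8, -0.1, -0.3]
opening: 0.0856
finger_force: 0.0
```

Request:
arm_command(
  series="0 0 0 0 0 0; 0 0 0 0 0 0; 0 0 0 0 0 0; 0 0 0 0 0 0; 0 0 0 0 0 0; 0 0 0 0 0 0; 0 0 0 0 0 0; 0 0 0 0 0 0; 0 0 0 0 0 0; 0 0 0 0 0 0",
  gripper=-1,
  newtons=110,
)

```text
time: 4.75
ee_pos: [0.4173, -0.3688, 0.1088]
tool_rot: [-0.0, 0.995, -0.102, 0.0]
contact_force: [-1.4, 1.3, 4.7]
opening: 0.0129
finger_force: 107.5
```

Request:
arm_command(
  series="0 0 0.3 0 0 0; 0 0 0.5 0 0 0; 0 0 0.6 0 0 0; 0 0 0.7 0 0 0; 0 0 0.7 0 0 0; 0 0 0.6 0 0 0; 0 0 0.4 0 0 0; 0 0 0.2 0 0 0; 0 0 0 0 0 0; 0 0 0 0 0 0",
)

```text
time: 5.75
ee_pos: [0.4169, -0.3686, 0.2078]
tool_rot: [-0.0, 0.995, -0.102, -0.001]
contact_force: [-0.0, -0.6, -2.6]
opening: 0.0125
finger_force: 107.1
```

```bash
cat > pan.py <<'E'
from h import *
np.set_printoptions(precision=4,suppress=True)
def panfit(c):
    s=r.get_state(); q=s["tool_rot"]; ty=np.degrees(2*np.arctan2(q[2],q[1]))-90; yaw=ty+90
    d=np.array([np.cos(np.radians(yaw)),np.sin(np.radians(yaw))]); n=np.array([-d[1],d[0]])
    P=cloud(c,np.ones((480,640),bool)); g=np.array(s["ee_pos"]); D=P[:,:2]-g[:2]; a=D@d; b=D@n
    z0=g[2]-.054+.018; k=(a>.015)&(a<.25)&(np.abs(b)<.085)&(np.abs(P[:,2]-z0)<.025)
    k&=~((np.abs(b)<.02)&(a<.04)); a,b,z=a[k],b[k],P[k,2]
    print("t",s["time"],"ee",g,"yaw",yaw,"F",np.array(s["contact_force"]),"M",np.array(s["moment"]),"open",s["opening"])
    rim=z>z0-.012; print("n",rim.sum(),"along",np.percentile(a[rim],[1,99]),"across",np.percentile(b[rim],[1,99]))
    near=rim&(a<.05); far=rim&(a>.19); zn,zf=np.median(z[near]),np.median(z[far])
    print("rim z near/far",zn,zf,"pitch deg",np.degrees(np.arctan2(zf-zn,.18)))
    A=np.abs(b)>.05; 
    if A.any() and rim.any(): p=np.linalg.lstsq(np.c_[a[rim],b[rim],np.ones(rim.sum())],z[rim],rcond=None)[0]; print("slopes deg along/across",np.degrees(p[:2]),"z at mid",p@[.125,0,1])
if __name__=="__main__":
    import sys
    c=read_camera("top"); panfit(c)
E
python3 pan.py
```

```text
t 5.8 ee [ 0.4168 -0.3685  0.2075] yaw -11.7586800556127 F [ 0.3382  0.0818 -2.4811] M [ 0.0464  0.2413 -0.0056] open 0.012576521569518636
n 884 along [0.0293 0.2242] across [-0.0647  0.0649]
rim z near/far 0.17442392802591733 0.17190910993977404 pitch deg -0.8004393809613283
slopes deg along/across [-0.4457  1.1773] z at mid 0.17155596472473073
```

Request:
arm_command(
  series="0.05 0.15 0 0 0 0.2; 0.15 0.35 0 0 0 0.45; 0.25 0.55 0 0 0 0.7; 0.3 0.65 0 0 0 0.85; 0.3 0.65 0 0 0 0.85; 0.3 0.65 0 0 0 0.85; 0.3 0.65 0 0 0 0.85; 0.3 0.65 0 0 0 0.85; 0.3 0.65 0 0 0 0.85; 0.3 0.65 0 0 0 0.85",
)

```text
time: 6.8
ee_pos: [0.4812, -0.2274, 0.2081]
tool_rot: [-0.0, 0.965, 0.262, -0.0]
contact_force: [0.1, -0.3, -1.6]
opening: 0.012
finger_force: 107.2
```

Request:
arm_command(
  series="0.3 0.65 0 0 0 0.85; 0.3 0.65 0 0 0 0.85; 0.3 0.65 0 0 0 0.85; 0.3 0.65 -0.1 0 0 0.85; 0.3 0.65 -0.1 0 0 0.85; 0.3 0.65 -0.1 0 0 0.85; 0.3 0.55 -0.1 0 0 0.8; 0.25 0.45 -0.08 0 0 0.65; 0.1 0.25 -0.06 0 0 0.4; 0.05 0.1 0 0 0 0.18",
)

```text
time: 7.8
ee_pos: [0.5433, -0.0965, 0.1945]
tool_rot: [-0.0, 0.814, 0.581, -0.0]
contact_force: [-0.5, 0.5, -2.2]
opening: 0.0125
finger_force: 107.2
```

```bash
python3 - <<'E'
from pan import *
c=read_camera("top"); panfit(c)
cv2.imwrite("pics/pre.png",cv2.resize(c["img"][130:310,100:340,::-1],None,fx=3,fy=3))
for k,z in(("lip",.225),("roller_mid",.143),("gate_shaft",.225)):
    for d in finder.tip_of("top",k)[:1]:
        w=world(c,*d["pixel"],z); print(k,d["confidence"],w, "fwd",w[:2]@[.350,.937],"lat",w[:2]@[-.937,.350])
E
```

```text
t 7.85 ee [ 0.5435 -0.0967  0.1947] yaw 71.08360498377336 F [-0.0749 -0.9748 -1.8043] M [-0.1513 -0.001  -0.0076] open 0.012163331247753453
n 657 along [0.0421 0.2222] across [-0.0651  0.0644]
rim z near/far 0.16039079054281852 0.1585683165914997 pitch deg -0.5800916543062081
slopes deg along/across [-0.5061  0.3598] z at mid 0.15883430363005077
lip 0.95 [0.647  0.1639 0.225 ] fwd 0.3800297848370582 lat -0.5488626038059544
roller_mid 0.65 [0.6503 0.1717 0.143 ] fwd 0.38848785577848083 lat -0.549223666436126
gate_shaft 0.58 [0.6672 0.2155 0.225 ] fwd 0.4354458327867119 lat -0.549735712298825
```

View pics/pre.png

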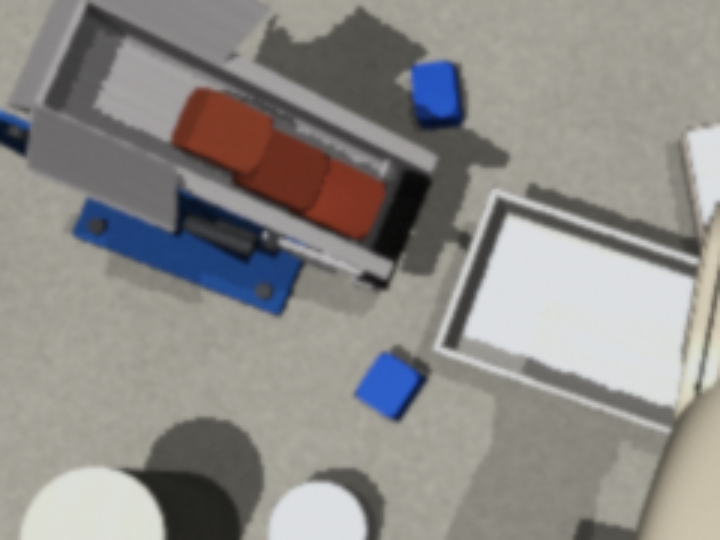

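The picture shows the pan's end wall, from (495,195) to (440,350), in front of the lip, from (437,155) to (385,285). The two are nearly parallel and centred. Next I trim the yaw and advance.

Request:
arm_command(
  series="0.11 0.25 0 0 0 -0.07; 0.11 0.25 0 0 0 -0.07; 0.11 0.25 0 0 0 -0.07; 0.11 0.25 0 0 0 -0.07; 0.11 0.25 0 0 0 0; 0.1 0.25 0 0 0 0; 0.1 0.26 0 0 0 0; 0.1 0.26 0 0 0 0; 0 0 0 0 0 0; 0 0 0 0 0 0",
)

```text
time: 9.0
ee_pos: [0.5646, -0.0469, 0.1948]
tool_rot: [-0.0, 0.822, 0.569, -0.0]
contact_force: [-1.4, -0.9, -1.8]
opening: 0.0128
finger_force: 107.2
```

Request:
arm_command(
  series="0.05 0.13 0 0 0 0; 0.05 0.13 0 0 0 0; 0.05 0.13 0 0 0 0; 0.05 0.13 0 0 0 0; 0.05 0.14 0 0 0 0; 0.05 0.14 0 0 0 0; 0.05 0.14 0 0 0 0; 0 0 0 0 0 0; 0 0 0 0 0 0; 0 0 0 0 0 0",
)

```text
time: 10.0
ee_pos: [0.5735, -0.0235, 0.1949]
tool_rot: [-0.0, 0.823, 0.569, 0.0]
contact_force: [-1.9, -3.1, -2.0]
opening: 0.0125
finger_force: 107.2
```

Request:
arm_command(
  series="0.05 0.13 0 0 0 0; 0.05 0.13 0 0 0 0; 0.05 0.13 0 0 0 0; 0.05 0.13 0 0 0 0; 0.05 0.14 0 0 0 0; 0.05 0.14 0 0 0 0; 0.05 0.14 0 0 0 0; 0 0 0 0 0 0; 0 0 0 0 0 0; 0 0 0 0 0 0",
)

```text
time: 11.0
ee_pos: [0.5814, -0.0013, 0.1941]
tool_rot: [0.0, 0.823, 0.568, -0.002]
contact_force: [-1.4, -5.9, -3.4]
opening: 0.0122
finger_force: 109.6
```

Request:
arm_command(
  series="0.03 0.07 0 0 0 0; 0.03 0.07 0 0 0 0; 0.03 0.08 0 0 0 0; 0.03 0.08 0 0 0 0; 0.03 0.08 0 0 0 0; 0.02 0.07 0 0 0 0; 0 0 0 0 0 0; 0 0 0 0 0 0; 0 0 0 0 0 0; 0 0 0 0 0 0",
)

```text
time: 12.0
ee_pos: [0.5837, 0.0059, 0.1934]
tool_rot: [0.003, 0.824, 0.567, -0.006]
contact_force: [-6.9, -17.9, -3.6]
opening: 0.0125
finger_force: 109.9
```

```bash
python3 - <<'E'
from pan import *
c=read_camera("top"); panfit(c)
for n in("brick0",):
    for d in finder.find_in("top",n): print(np.array(d["rect"]),round(d["confidence"],2),world(c,*d["rect"][:2]))
cv2.imwrite("pics/push.png",cv2.resize(c["img"][130:310,100:340,::-1],None,fx=3,fy=3))
E
```

```text
t 12.05 ee [0.5837 0.0059 0.1934] yaw 69.07009828295033 F [ -6.8655 -18.1479  -3.0376] M [-3.9978  1.467   0.2104] open 0.012083816541598312
n 536 along [0.0826 0.2195] across [-0.0644  0.0646]
rim z near/far nan 0.15410582920763397 pitch deg nan
slopes deg along/across [-4.2111 -2.0536] z at mid 0.16237937137587355
[143.7 309.2  67.3  47.2] 0.61 [0.4161 0.3315 0.2007]
[247.  217.2  26.   23.8] 0.6 [0.6165 0.1258 0.1762]
[244.4 161.9  12.9  21.9] 0.6 [0.7741 0.1562 0.0443]
[241.6 205.6  24.8  22.9] 0.59 [0.6362 0.1329 0.2102]
  return _methods._mean(a, axis=axis, dtype=dtype,
  ret = ret.dtype.type(ret / rcount)
```

View pics/push.png

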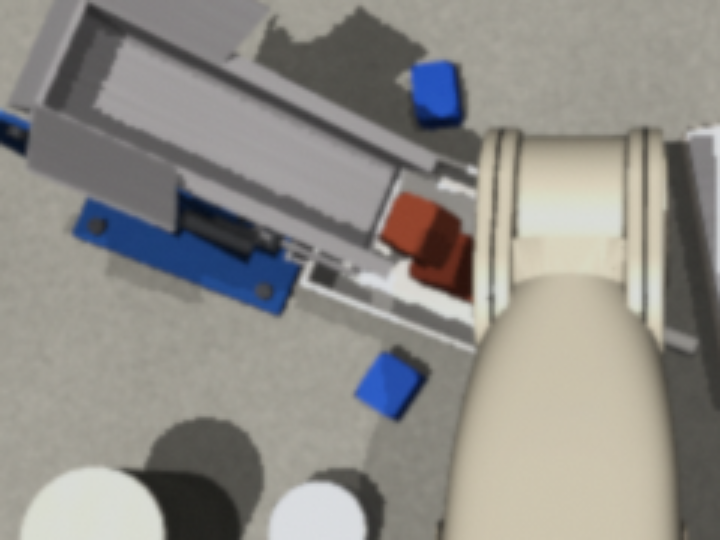

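The trough is empty. One piece shows at (420,230) and a second at (445,265), with the rest under the arm. I will wait, then check again.

Request:
arm_command(
  series="0 0 0 0 0 0; 0 0 0 0 0 0; 0 0 0 0 0 0; 0 0 0 0 0 0; 0 0 0 0 0 0; 0 0 0 0 0 0; 0 0 0 0 0 0; 0 0 0 0 0 0; 0 0 0 0 0 0; 0 0 0 0 0 0",
)

```text
time: 13.1
ee_pos: [0.5837, 0.0059, 0.1933]
tool_rot: [0.003, 0.824, 0.567, -0.006]
contact_force: [-7.3, -17.4, -3.9]
opening: 0.0124
finger_force: 109.9
```

```bash
python3 - <<'E'
from pan import *
import warnings; warnings.simplefilter("ignore")
c=read_camera("top"); s=read_camera("side"); panfit(c)
for n,k in(("top",c),("side",s)):
    i=k["img"].astype(int); Q=cloud(k,(i[:,:,0]>i[:,:,2]+45)); Q=Q[(np.hypot(Q[:,0]-.61,Q[:,1]-.11)<.14)&(Q[:,2]>.05)]
    f=Q[:,:2]@[.350,.937]; l=Q[:,:2]@[-.937,.35]; print(n,len(Q), "fwd",np.percentile(f,[1,50,99]),"lat",np.percentile(l,[1,50,99]),"z",np.percentile(Q[:,2],[1,50,99]))
a=cv2.resize(c["img"][170:290,200:320,::-1],(480,480)); b=cv2.resize(s["img"][210:330,200:320,::-1],None,fx=4,fy=4,interpolation=2)[:480,:320]
cv2.imwrite("pics/in.png",np.hstack([a,b]))
E
```

```text
t 13.2 ee [0.5837 0.0059 0.1934] yaw 69.06741922034396 F [ -6.9031 -18.178   -2.4247] M [-4.0139  1.4615  0.1937] open 0.012392342970816083
n 541 along [0.0834 0.2198] across [-0.0643  0.0646]
rim z near/far nan 0.15347973361737446 pitch deg nan
slopes deg along/across [-4.67   -2.3081] z at mid 0.16273366084211746
top 448 fwd [0.323  0.3501 0.3762] lat [-0.5683 -0.5457 -0.519 ] z [0.1601 0.2042 0.2147]
side 178 fwd [0.2901 0.3294 0.3588] lat [-0.5485 -0.5233 -0.5143] z [0.1086 0.1589 0.2082]
```

View pics/in.png

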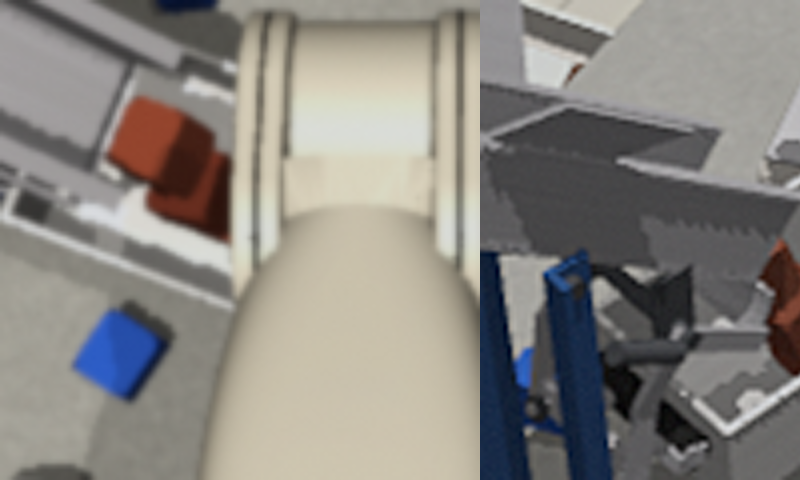

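The upper piece is hung up. It rests on the gate plate and a lower piece at top-crop (160,140), with its top at z 0.21. I will ease off slowly.

Request:
arm_command(
  series="-0.04 -0.1 0 0 0 0; -0.04 -0.1 0 0 0 0; -0.04 -0.1 0 0 0 0; -0.04 -0.1 0 0 0 0; -0.04 -0.1 0 0 0 0; -0.04 -0.1 0 0 0 0; -0.04 -0.1 0 0 0 0; -0.03 -0.1 0 0 0 0; 0 0 0 0 0 0; 0 0 0 0 0 0",
)

```text
time: 14.2
ee_pos: [0.5781, -0.01, 0.1944]
tool_rot: [0.0, 0.823, 0.568, -0.001]
contact_force: [-1.7, -5.5, -5.1]
opening: 0.0124
finger_force: 109.8
```

```bash
cat > look.py <<'E'
from pan import *
import sys,warnings; warnings.simplefilter("ignore")
c=read_camera("top"); s=read_camera("side"); panfit(c)
for n,k in(("top",c),("side",s)):
    i=k["img"].astype(int); Q=cloud(k,(i[:,:,0]>i[:,:,2]+45)); Q=Q[(np.hypot(Q[:,0]-.61,Q[:,1]-.11)<.14)&(Q[:,2]>.05)]
    f=Q[:,:2]@[.350,.937]; l=Q[:,:2]@[-.937,.35]; print(n,len(Q), "fwd",np.percentile(f,[1,50,99]),"lat",np.percentile(l,[1,50,99]),"z",np.percentile(Q[:,2],[1,50,99]))
a=cv2.resize(c["img"][170:290,200:320,::-1],(480,480)); b=cv2.resize(s["img"][210:330,200:320,::-1],None,fx=4,fy=4,interpolation=2)[:480,160:]
cv2.imwrite("pics/"+sys.argv[1],np.hstack([a,b]))
E
python3 look.py ease.png
```

```text
t 14.3 ee [ 0.5781 -0.0099  0.1944] yaw 69.25270290468347 F [-2.1749 -5.6094 -4.0174] M [-1.5746  0.5585  0.0926] open 0.012295430250091183
n 939 along [0.0785 0.2198] across [-0.0646  0.064 ]
rim z near/far nan 0.15813557397723574 pitch deg nan
slopes deg along/across [ 6.2532 -1.0381] z at mid 0.15685222776276425
top 803 fwd [0.2859 0.3342 0.3807] lat [-0.5669 -0.5424 -0.5197] z [0.1195 0.1558 0.1769]
side 374 fwd [0.2778 0.3223 0.4071] lat [-0.5615 -0.5289 -0.5141] z [0.1129 0.1393 0.1816]
```

View pics/ease.png

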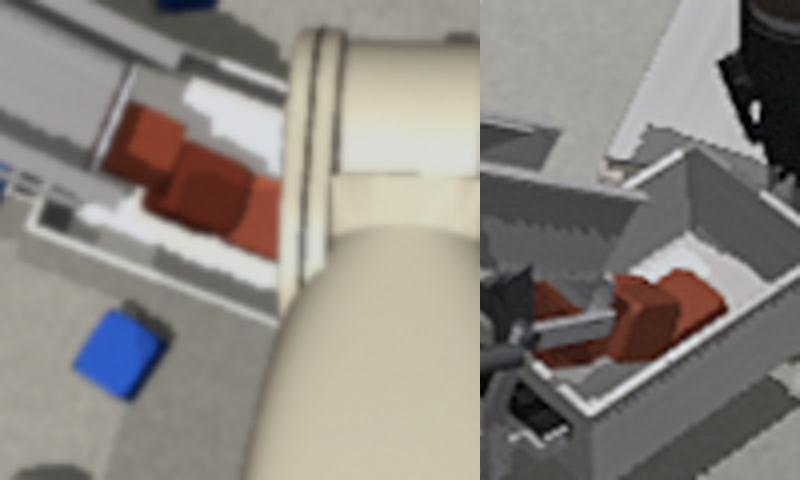

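The last piece has dropped in, and all three now lie in the pan: top view at (150,140), (200,185) and (255,215), and the side view agrees. I draw the pan back slowly.

Request:
arm_command(
  series="-0.05 -0.12 0 0 0 0; -0.08 -0.2 0 0 0 0; -0.09 -0.24 0 0 0 0; -0.09 -0.24 0 0 0 0; -0.09 -0.24 0 0 0 0; -0.09 -0.24 0 0 0 0; -0.09 -0.24 0 0 0 0; -0.09 -0.24 0 0 0 0; -0.09 -0.24 0 0 0 0; -0.09 -0.24 0 0 0 0",
)

```text
time: 15.3
ee_pos: [0.5574, -0.0649, 0.1949]
tool_rot: [-0.0, 0.822, 0.569, 0.0]
contact_force: [0.8, 0.6, -3.3]
opening: 0.0126
finger_force: 109.7
```

```bash
python3 look.py back.png
```

```text
t 15.4 ee [ 0.5571 -0.0654  0.1949] yaw 69.27233283619907 F [-0.2585  0.3858 -3.7293] M [-0.4294  0.097   0.0485] open 0.012287293057737493
n 1631 along [0.0615 0.2491] across [-0.0646  0.0639]
rim z near/far 0.15866139421055897 0.1582495435466151 pitch deg -0.13109590919324787
slopes deg along/across [ 0.1247 -0.0367] z at mid 0.16056821803289892
top 1104 fwd [0.2183 0.2812 0.3454] lat [-0.5674 -0.543  -0.5203] z [0.1203 0.1583 0.1829]
side 572 fwd [0.2197 0.2922 0.3467] lat [-0.5645 -0.5322 -0.5136] z [0.1145 0.1545 0.18  ]
```

View pics/back.png

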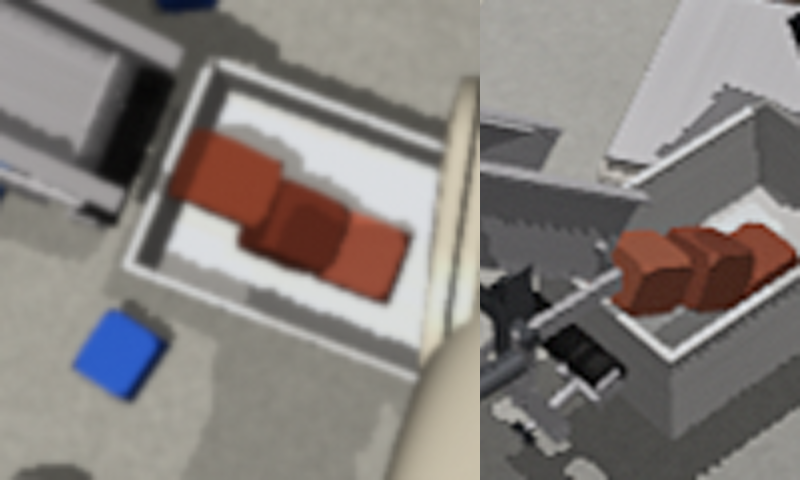

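All three pieces lie inside the pan, the front one leaning at top-crop (225,178). I carry it gently to the balance.

Request:
arm_command(
  series="0 0 0 0 0 0; 0 0 0 0 0 0; 0 0 0 0 0 0; 0 -0.05 0.03 0 0 -0.1; -0.01 -0.1 0.06 0 0 -0.2; -0.01 -0.15 0.07 0 0 -0.3; -0.02 -0.2 0.07 0 0 -0.4; -0.02 -0.23 0.07 0 0 -0.5; -0.02 -0.23 0.06 0 0 -0.5; -0.02 -0.23 0.04 0 0 -0.5",
)

```text
time: 16.4
ee_pos: [0.555, -0.0951, 0.2052]
tool_rot: [0.0, 0.888, 0.46, 0.0]
contact_force: [-0.2, -0.2, -4.4]
opening: 0.0124
finger_force: 109.9
```

Request:
arm_command(
  series="-0.02 -0.23 0 0 0 -0.5; -0.02 -0.23 0 0 0 -0.5; -0.02 -0.23 0 0 0 -0.5; -0.02 -0.23 0 0 0 -0.5; -0.02 -0.23 0 0 0 -0.5; -0.02 -0.23 0 0 0 -0.5; -0.02 -0.23 0 0 0 -0.5; -0.02 -0.23 0 0 0 -0.5; -0.02 -0.23 0 0 0 -0.5; -0.02 -0.23 0 0 0 -0.5",
)

```text
time: 17.4
ee_pos: [0.5497, -0.1526, 0.2049]
tool_rot: [-0.0, 0.974, 0.226, -0.0]
contact_force: [1.1, -1.3, -3.9]
opening: 0.0121
finger_force: 109.8
```

Request:
arm_command(
  series="-0.02 -0.23 0 0 0 -0.5; -0.02 -0.23 0 0 0 -0.5; -0.02 -0.23 0 0 0 -0.5; -0.01 -0.18 0 0 0 -0.4; -0.01 -0.15 0 0 0 -0.35; -0.01 -0.1 0 0 0 -0.25; 0 -0.07 0 0 0 -0.15; 0 -0.03 0 0 0 -0.05; 0 0 0 0 0 0; 0 0 0 0 0 0",
)

```text
time: 18.4
ee_pos: [0.5477, -0.1824, 0.2049]
tool_rot: [-0.0, 0.995, 0.095, 0.0]
contact_force: [-0.9, -0.0, -5.0]
opening: 0.0124
finger_force: 109.8
```

```bash
python3 - <<'E'
from pan import *
import warnings; warnings.simplefilter("ignore")
c=read_camera("top"); s=read_camera("side"); panfit(c)
for n,k in(("top",c),("side",s)):
    for d in finder.tip_of(n,"platform")[:1]+finder.tip_of(n,"pan")[:1]: print(n,d["confidence"],world(k,*d["pixel"],.07),world(k,*d["pixel"],.0975))
a=cv2.resize(c["img"][140:280,320:460,::-1],(400,400)); b=cv2.resize(s["img"][160:300,260:400,::-1],(400,400))
cv2.imwrite("pics/bal.png",np.hstack([a,b]))
E
```

```text
t 18.5 ee [ 0.5477 -0.1824  0.2049] yaw 10.893022987437277 F [ 0.4208 -1.1466 -3.9111] M [-0.1431  0.4639  0.0032] open 0.012732562910413676
n 1425 along [0.0295 0.2229] across [-0.0646  0.0639]
rim z near/far 0.17028738859614923 0.17047458436823432 pitch deg 0.059586243424641874
slopes deg along/across [2.2605 0.7265] z at mid 0.1700780519451453
top 0.65 [ 0.6733 -0.1553  0.07  ] [ 0.6683 -0.1527  0.0975]
side 0.97 [ 0.6599 -0.1534  0.07  ] [ 0.6465 -0.1255  0.0975]
side 0.72 [ 0.6774 -0.1994  0.07  ] [ 0.6636 -0.1705  0.0975]
```

View pics/bal.png

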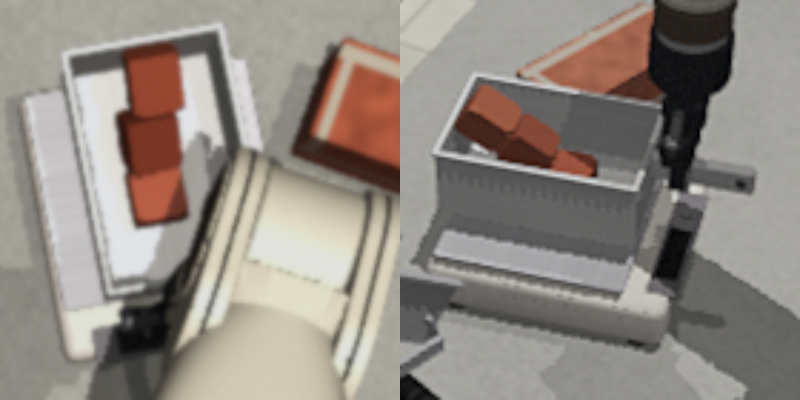

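The pan is level over the platform with all three pieces inside. I lower it.

Request:
arm_command(
  series="0 0 -0.08 0 0 0; 0 0 -0.12 0 0 0; 0 0 -0.12 0 0 0; 0 0 -0.12 0 0 0; 0 0 -0.12 0 0 0; 0 0 -0.12 0 0 0; 0 0 -0.12 0 0 0; 0 0 -0.1 0 0 0; 0 0 -0.06 0 0 0; 0 0 -0.04 0 0 0",
)

```text
time: 19.7
ee_pos: [0.5477, -0.1826, 0.1798]
tool_rot: [-0.0, 0.995, 0.095, -0.0]
contact_force: [-0.1, 0.0, -1.5]
opening: 0.0123
finger_force: 109.8
```

Request:
arm_command(
  series="0 0 -0.02 0 0 0; 0 0 -0.02 0 0 0; 0 0 -0.02 0 0 0; 0 0 -0.02 0 0 0; 0 0 -0.02 0 0 0; 0 0 -0.02 0 0 0; 0 0 0 0 0 0; 0 0 0 0 0 0; 0 0 0 0 0 0; 0 0 0 0 0 0",
)

```text
time: 20.7
ee_pos: [0.5478, -0.1827, 0.1788]
tool_rot: [0.0, 0.996, 0.095, 0.001]
contact_force: [-4.6, 0.8, 7.5]
opening: 0.0123
finger_force: 111.5
```

Request:
arm_command(
  series="0 0 0.02 0 0 0; 0 0 0.02 0 0 0; 0 0 0.01 0 0 0; 0 0 0 0 0 0; 0 0 0 0 0 0; 0 0 0 0 0 0; 0 0 0 0 0 0; 0 0 0 0 0 0; 0 0 0 0 0 0; 0 0 0 0 0 0",
)

```text
time: 21.7
ee_pos: [0.5479, -0.1827, 0.1788]
tool_rot: [0.0, 0.995, 0.095, 0.0]
contact_force: [-4.6, 0.5, 6.1]
opening: 0.0125
finger_force: 111.3
```

Request:
arm_command(
  series="0 0 0 0 0 0; 0 0 0 0 0 0; 0 0 0 0 0 0; 0 0 0 0 0 0; 0 0 0 0 0 0; 0 0 0 0 0 0; 0 0 0 0 0 0; 0 0 0 0 0 0; 0 0 0 0 0 0; 0 0 0 0 0 0",
  gripper=0.2,
)

```text
time: 22.7
ee_pos: [0.5477, -0.1826, 0.1782]
tool_rot: [0.0, 0.996, 0.095, 0.0]
contact_force: [0.8, 0.2, -0.2]
opening: 0.0515
finger_force: 0.0
```

Request:
arm_command(
  series="0 0 0.2 0 0 0; 0 0 0.4 0 0 0; 0 0 0.6 0 0 0; 0 0 0.7 0 0 0; 0 0 0.7 0 0 0; 0 0 0.7 0 0 0; -0.5 0 0.6 0 0 0; -0.7 0 0.2 0 0 0; -0.7 0 0 0 0 0; -0.5 0 0 0 0 0",
)

```text
time: 23.7
ee_pos: [0.487, -0.1827, 0.2822]
tool_rot: [0.0, 0.996, 0.095, 0.001]
contact_force: [-0.6, 0.3, 0.8]
opening: 0.051
finger_force: 0.0
```

Request:
arm_command(
  series="-0.9 0 0 0 0 0; -0.9 0 0 0 0 0; -0.9 0 0 0 0 0; -0.9 0 0 0 0 0; -0.6 0 0 0 0 0; 0 0 0 0 0 0; 0 0 0 0 0 0; 0 0 0 0 0 0; 0 0 0 0 0 0; 0 0 0 0 0 0",
)

```text
time: 24.7
ee_pos: [0.3832, -0.1826, 0.2805]
tool_rot: [-0.0, 0.995, 0.095, -0.0]
contact_force: [0.3, -0.1, 0.1]
opening: 0.0512
finger_force: 0.0
```

```bash
python3 - <<'E'
from h import *
c=read_camera("top"); np.set_printoptions(precision=4,suppress=True)
P=cloud(c,np.ones((480,640),bool)); d=np.array([.982,.189]); n=np.array([-.189,.982]); D=P[:,:2]-[.6705,-.1588]; a,b=D@d,D@n
k=(np.abs(a)<.11)&(np.abs(b)<.08)&(P[:,2]>.131)&(P[:,2]<.155)&((np.abs(a)>.085)|(np.abs(b)>.05))
a,b,z=a[k],b[k],P[k,2]; print("along",np.percentile(a,[1,99]),"across",np.percentile(b,[1,99]),"z",np.median(z),"tilt",np.linalg.lstsq(np.c_[a,b,a*0+1],z,rcond=None)[0])
cv2.imwrite("pics/end.png",cv2.resize(c["img"][130:290,310:470,::-1],(560,560)))
print(r.get_state()["contact_force"],r.get_state()["time"])
E
```

```text
along [-0.1061  0.0986] across [-0.0658  0.0638] z 0.14418650471864403 tilt [0.002  0.0097 0.1435]
[-0.1684 -0.4925  0.015 ] 24.75
```

View pics/end.png

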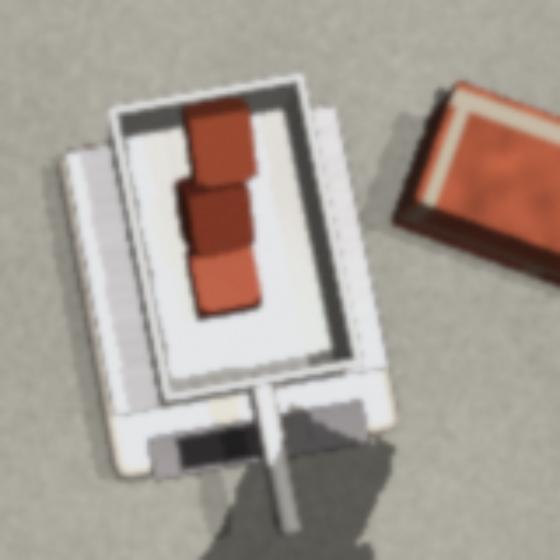

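The pan stands level and centred on the platform, its box spanning (110,75) to (355,395), with all three pieces inside at (220,140), (215,215) and (225,280). I hand the job in.

```bash
python3 -c "
from workcell import job
print(job.sign_off())"
```

```text
the job is handed in; nothing more can be done
None
```

The pan stands level in the middle of the balance platform with all three brick pieces in it; the gripper let go and withdrew, and I handed the job in at about 25 s of the 54 s, but no verdict came back.

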